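Start the wing nut on the tape stand

ROBOT

A 7-joint arm with a two-finger parallel gripper is mounted at the origin on the work surface. World frame = base frame: x ahead of the robot, y to its left, z up, the work surface at z = 0. Lengths are in mm, angles in rad, forces in N, time in s.
With the tool pointing down it reaches from about 400 to 875 mm from the base axis. Payload 4.4 kg.
Tool frame: the origin (TCP) lies on the centre line of the jaws, within the pads' length; the fingertips stand ctrl.nose_length ahead of it and the grasp point (between the pads) lies 6 mm ahead of it (ctrl.nose_length is the distance from the TCP to the fingertips, in mm); z points along the fingers, y is the direction in which the jaws open and shut (so a half turn about z gives the same grasp; the last joint's range is limited). The gripper opens to 85 mm and grips with 20 to 120 N. Pads are 22 mm wide; open, the fingers measure 114 mm over their backs; the gripper's body (76 mm by 85 mm) begins 54 mm behind the grasp point. The pads swing forward as they close: fully open they stand 13 mm farther back than shut.
Start: joints at [-1.263, 0.628, 0.038, 1.517, -0.027, 0.996, -0.02], TCP at [237.329, 605.138, 256.313] pointing down, gripper open.
Joint ranges: [-3.06, 3.06], [-0.37, 2.12], [-1.25, 1.32], [0.18, 2.47], [-1.1, 4.24], [0.23, 1.98], [-2.94, 2.94]. Speed limits (rad/s): [2.57, 2.57, 3.14, 3.14, 3.14, 3.14, 3.14].

INTERFACE

Orientations are given as [roll, pitch, yaw] about the fixed x, y, z axes, in that order (R = Rz(yaw) Ry(pitch) Rx(roll)).
In Python, from cell import ctrl, vision gives the robot as it stands. The module is installed in compiled form; this text tells all that it offers.
- The arm moves only by the shell command python3 -m inch 'ROWS'. ROWS is a JSON object of lists of equal length, an entry for each row: "travel": the shift along the tool's x, y, z in cm, a list of three; "twist": the turn about the tool's z in degrees; "fingers": the finger opening in cm, from 0 to 8.54. A call has exactly 10 rows; each row is the pose to reach, as a shift and turn from the pose commanded when the call began, along the tool's axes at that moment; what a row does not reach only later rows make up. A row lasts 1/12 s, in which the tool goes at most 41.7 mm and 7.16 degrees, less where a joint would pass 70% of its speed; a pose out of reach is approached as far as the arm can. A call with a gripper value outside its range is refused whole. The fingers move at their own pace and stop on an object; the grip force is fixed at half the most. Time passes only in rows, so rows that repeat a pose let the fingers close, or fill a call up. It gives the time, the measured TCP pose, the force and the opening at its end, in the units of the state.
- ctrl.read_state(): the state, without advancing time (a new reading comes with each control period).
- vision.get_image(name): name is "scene" or "top" or "wrist"; returns a dict with "frame" (400x640x3 uint8, red, green, blue), "fx", "fy", "cx", "cy" (pixels), "position" and "orientation" of the camera in the world. Camera axes: x right, y down, z forward; pixel columns grow to the right and rows downward; lengths in mm; the calibration is good to about 2 mm. A picture is of the moment at which its call begins. There is no depth.
- ctrl.finish_job(): hands the job in, once; it reports no verdict.
The state is a dict: "clock": time; "qpos": joint angles; "qd": joint speeds; "tau": joint torques, N m; "eef_pos": TCP position; "tool_rot": TCP orientation; "force": force on the tool from outside, world axes, zero at the start; "torque": the same for the moment, N m; "width": finger opening in mm.
Only numpy, scipy, OpenCV 4.12 (cv2) and the standard library are available. Lean on these libraries where they do the work, as an engineer would, in place of code of your own. Each camera call takes 0.05 s, during which the arm holds its last target.

TASK

Three stands on the classroom counter each hold a roll of masking tape under a light grey wing nut; two nuts are run right down, but one is only perched on the end of its thread, with a gap between it and the roll's black hub. Without lifting that nut off, turn it backward (counter-clockwise seen from above) until it drops into the start of the thread, then turn it forward (clockwise) until it is run down flat on the hub, and let go.

Things in the scene. Friction and masses are not known exactly. Their poses are not given: they have to be found in the camera images.
- wing_nut: The perched grey wing nut, loose, 60 g, 61 mm high: fluted round collar 50 mm across, 31 mm high, closed on top, under an upright blade. Origin: centre of the collar's underside, at first 16 mm above the hub; z up the thread axis, x along the blade. Forward it meets a stop within 30 degrees; turned backward 17 to 35 degrees it can fall 11 mm by its weight once the grip is eased, or be lowered.
- blade (a point): Middle of the nut's blade, 47 mm above the nut's origin (axes as the nut's). The blade (both wings in one) is 14 mm thick, 50 mm long and 30 mm high above the collar (about 75 mm long at the flared wing tips). Grip it across its thickness, fingertips above the collar's top, which is 16 mm below this point; follow the nut down as it drops and as it runs on.
- seat (a point): Centre of the flat top of the black hub (72 mm across), 65 mm above the counter, on the thread axis, z up; the nut's collar lands on it. A brass threaded spindle rises 25 mm above it. The drop comes when the nut's x axis is 10 degrees or more counter-clockwise of this point's x axis (20 is a safe middle, 45 the most); from there forward leads down 1 mm per 10 degrees.
- stand: The stand with the perched nut, fixed to the counter: steel foot 124 mm across, tan tape roll 105 mm across with its top at 60 mm, black hub above. Origin: centre of the foot's underside, on the thread axis; x axis as the seat's. The nut is home, resting on the hub, when its x axis is 45 to 55 degrees clockwise of the stand's; at about 65 it binds. It stays where it is left.
Mind the look-alikes: they are no part of the job. Of the things like the wing_nut, leave any that is blue, purple or red; of the rest the smaller one is meant.

How it is judged:
By the outcome, as a careful person would: the job done as asked, in the order asked, and still so for the second after the job is handed in, with the robot touching nothing.
It also fails if it takes over 40 s, if anything falls off the work surface, if the arm or the gripper's body presses on something with over 40 N, if the wrist force passes 120 N, or if a joint passes its speed limit or range.

## Working session

There is one attempt and no reset: what is moved stays moved. The work goes in short steps, Python scripts to look and compute and a shell command to move; the robot and the scene stay as the last step left them, time stands still between calls to the robot, and variables do not carry over. Pictures are saved under pics/ and viewed, and the job is handed in when it is done.

```bash
mkdir -p pics; python3 - <<'E'
from cell import ctrl, vision
import cv2
for n in ["scene","top","wrist"]:
    r=vision.get_image(n); cv2.imwrite(f"pics/{n}0.png",r["frame"][:,:,::-1])
    print(n,r["fx"],r["fy"],r["cx"],r["cy"],r["position"],r["orientation"])
s=ctrl.read_state()
print(s, ctrl.nose_length)
E
```

```text
scene 384.3548687993851 384.3548687993851 321.708225582217 207.51556800826256 [1211.39120842  278.8162874   591.36731042] [-2.14578325e+00  8.79788813e-04  1.93255375e+00]
top 421.34981651580955 421.34981651580955 317.87652263935024 198.64826282764585 [338.95955085   2.21817841 969.04547003] [-2.93832014  0.00479579 -1.49337871]
wrist 298.96131121904654 298.96131121904654 320.1622721429055 200.98479868823216 [168.18284841 631.52114266 372.74048224] [2.84725293e+00 1.12764098e-03 1.19668850e+00]
{'clock': 0.15, 'qpos': array([-1.26279815,  0.62912709,  0.03848995,  1.51810745, -0.02699251,
        0.99629683, -0.01999792]), 'qd': array([ 1.71317636e-03, -4.68741924e-03, -3.46396786e-04, -2.29796346e-03,
       -1.28974566e-03, -8.02292172e-04,  6.74444583e-05]), 'tau': array([ 1.84647717e-03, -5.63807130e+01,  1.22799866e+00, -1.93649429e+01,
        1.11836879e-02,  7.45794678e-03, -1.40439946e-05]), 'eef_pos': array([237.18920829, 604.72723353, 255.61520494]), 'tool_rot': array([-3.14017340e+00,  3.61413993e-05,  2.76776774e+00]), 'force': array([-0.63571953, -0.46943815, -0.47054377]), 'torque': array([ 0.01256897, -0.02844201, -0.01284283]), 'width': 85.1736837799596} 25.0
```

View pics/scene0.png

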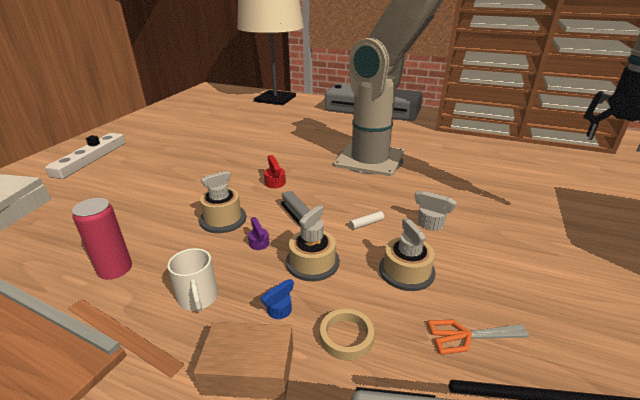

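View pics/top0.png

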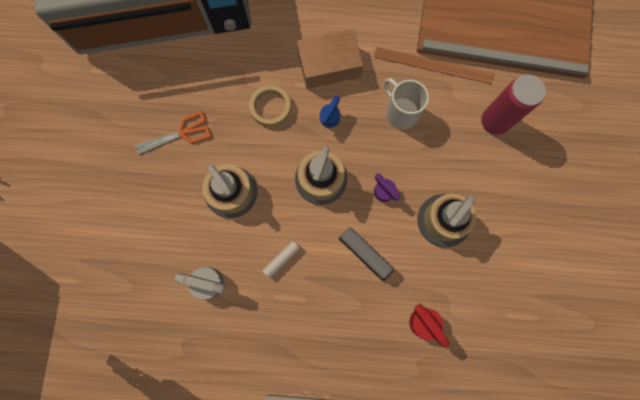

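View pics/wrist0.png

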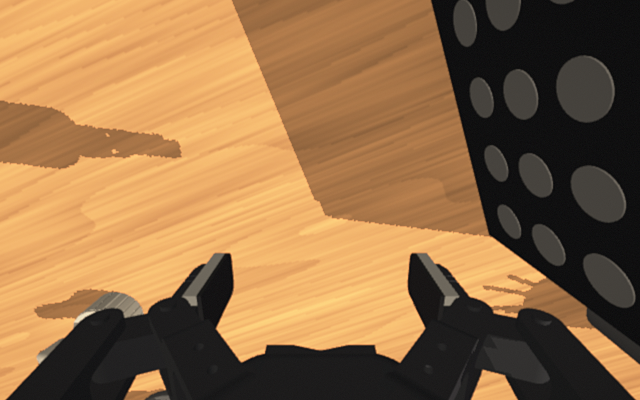

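```bash
python3 - <<'E'
import cv2,numpy as np
s=cv2.imread("pics/scene0.png");t=cv2.imread("pics/top0.png")
def c(im,x,y,w=80,h=100,k=3): return cv2.resize(im[y:y+h,x:x+w],None,fx=k,fy=k,interpolation=cv2.INTER_CUBIC)
cv2.imwrite("pics/c1.png",np.hstack([c(s,185,155),c(s,275,190),c(s,370,205)]))
cv2.imwrite("pics/c2.png",np.hstack([c(t,190,140,80,80),c(t,285,135,80,80),c(t,410,180,80,80)]))
E
```

```text
(no output)
```

View pics/c1.png

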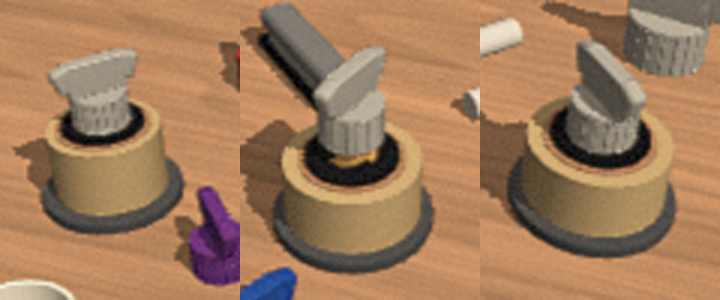

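View pics/c2.png

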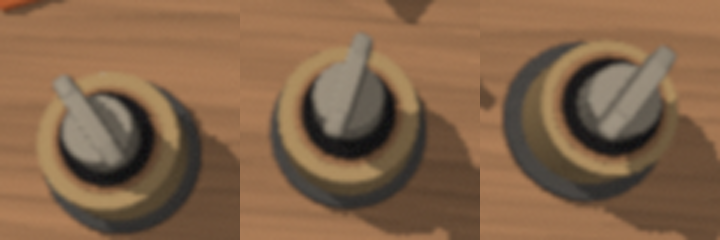

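```bash
python3 - <<'E'
import cv2,numpy as np
s=cv2.imread("pics/scene0.png");t=cv2.imread("pics/top0.png")
def c(im,x,y,w,h,k):
    o=cv2.resize(im[y:y+h,x:x+w],None,fx=k,fy=k,interpolation=cv2.INTER_CUBIC)
    for i in range(0,w,10): cv2.putText(o,str(x+i),(i*k,8),0,.3,(255,255,255),1); cv2.line(o,(i*k,0),(i*k,h*k),(90,90,90),1)
    for i in range(0,h,10): cv2.putText(o,str(y+i),(0,i*k+4),0,.3,(255,255,255),1); cv2.line(o,(0,i*k),(w*k,i*k),(90,90,90),1)
    return o
cv2.imwrite("pics/d1.png",c(s,280,195,66,82,7))
cv2.imwrite("pics/d2.png",c(t,290,140,64,70,8))
E
```

```text
(no output)
```

View pics/d1.png

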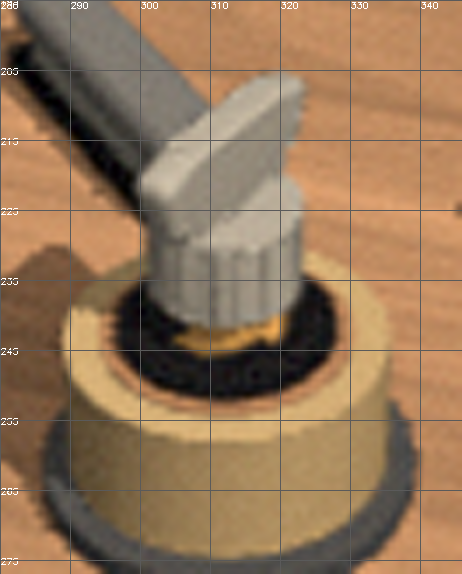

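View pics/d2.png

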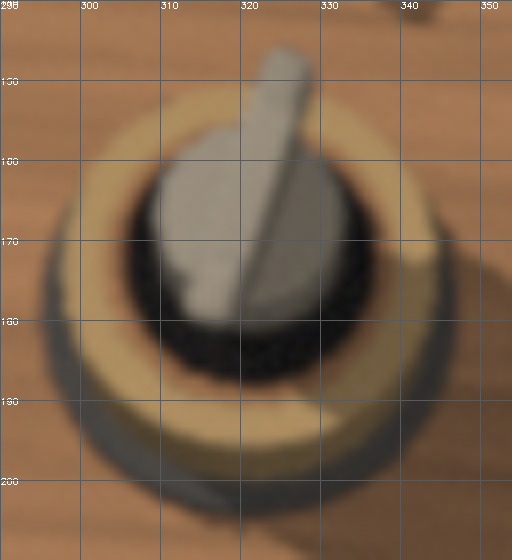

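```bash
cat > h.py <<'E'
import numpy as np
from scipy.spatial.transform import Rotation as R
def proj(r,P):
    M=R.from_euler('xyz',r['orientation']).as_matrix()
    q=(np.atleast_2d(P)-np.array(r['position']))@M
    return np.c_[r['fx']*q[:,0]/q[:,2]+r['cx'], r['fy']*q[:,1]/q[:,2]+r['cy']]
def back(r,uv,z):
    M=R.from_euler('xyz',r['orientation']).as_matrix()
    d=M@np.array([(uv[0]-r['cx'])/r['fx'],(uv[1]-r['cy'])/r['fy'],1])
    p=np.array(r['position']); return p+d*(z-p[2])/d[2]
E
python3 - <<'E'
from h import *; from cell import vision
from scipy.optimize import least_squares
t=vision.get_image("top");s=vision.get_image("scene")
a=np.linspace(0,2*np.pi,181)
def circ(x,y,z,r): return np.c_[x+r*np.cos(a),y+r*np.sin(a),0*a+z]
def ext(r,x,y,z,rad):
    p=proj(r,circ(x,y,z,rad)); return np.array([p[:,0].min(),p[:,0].max(),p[:,1].min(),p[:,1].max()])
for n,r,ob in (("top",t,[297.5,344.5,150.5,196]),("scene",s,[289,336,229,258])):
    f=lambda v:(ext(r,v[0],v[1],60,52.5)-ob)
    o=least_squares(f,[500,0]); print(n,o.x,o.fun)
f=lambda v:np.r_[ext(t,v[0],v[1],60,52.5)-[297.5,344.5,150.5,196],(ext(s,v[0],v[1],60,52.5)-[289,336,229,258])[[0,1,3]]]
o=least_squares(f,[500,0]);print("both",o.x,o.fun)
for n,r,e1,e2 in (("top",t,(325,147),(315.5,180)),("scene",s,(321.5,206.5),(301,220))):
    A,B=back(r,e1,142),back(r,e2,142); d=A-B; print(n,A,B,(A+B)/2,np.hypot(*d[:2]),np.degrees(np.arctan2(d[1],d[0])))
E
```

```text
top [584.22513909  18.64646902] [-0.03479425  0.03474369 -0.01395806  0.01254999]
scene [586.72366356  20.06274764] [-0.10274693  0.10275563 -0.19301289  0.14168394]
both [584.59397652  18.99230882] [-0.17475086 -0.10937383 -0.18096309 -0.16223678 -0.13759455 -0.04179797
 -0.59067271]
top [617.82385319  13.13933908 142.        ] [546.64343042  27.12840244 142.        ] [582.23364181  20.13387076 142.        ] 72.54203250608212 -11.118616486704619
scene [559.36179119  31.17814127 142.        ] [621.88527261   9.98577731 142.        ] [590.6235319   20.58195929 142.        ] 66.01743723366461 161.2758860681137
```

The perched nut is the middle one, at scene (313,235) and top (321,170). Brass shows in the gap under its collar, while the left stand at scene (220,200) and the right stand at (408,258) have theirs seated. The big loose grey nut at scene (433,210), the blue, purple and red ones are decoys. I'm moving to hover over the middle stand.

```bash
python3 -m inch '{"travel":[[-3,-2.3,0],[-6,-4.6,0],[-9,-7,0],[-12,-9.3,0],[-15,-11.6,0],[-18,-14,0],[-21,-16.3,0],[-24,-18.6,0],[-27,-21,0],[-30,-23.3,0]],"twist":[0,0,0,0,0,0,0,-2,-4,-7],"fingers":[6,6,6,6,6,6,6,6,6,6]}'
python3 -c "
from cell import ctrl;s=ctrl.read_state();print(s['eef_pos'],s['tool_rot'],s['qpos'])"
```

```text
clock: 1.08
eef_pos: [432.1, 276.9, 256.4]
tool_rot: [-3.142, 0.0, 2.892]
force: [1.1, -0.2, -0.1]
width: 59.9
[432.07934009 276.90225132 256.4251455 ] [-3.14158037e+00  1.36158719e-04  2.89199218e+00] [-0.63699663  0.43306197  0.01742535  1.89501874 -0.0099081   0.81351596
  0.70682213]
```

```bash
python3 -m inch '{"travel":[[-2.2,-2.2,0],[-4.7,-4.7,0],[-7.4,-7.4,0],[-10.1,-10.1,0],[-12.8,-12.8,0],[-15.5,-15.5,0],[-18.2,-18.2,0],[-20,-20,0],[-21.2,-21.2,0],[-21.2,-21.2,0]],"twist":[0,0,0,0,0,0,0,0,0,0],"fingers":[6,6,6,6,6,6,6,6,6,6]}'
python3 - <<'E'
from cell import ctrl,vision;import cv2
s=ctrl.read_state();print(s['eef_pos'],s['tool_rot'],s['qpos'])
r=vision.get_image("wrist");cv2.imwrite("pics/w1.png",r["frame"][:,:,::-1]);print(r["position"],r["orientation"])
E
```

```text
clock: 1.92
eef_pos: [585.8, 15.1, 256.2]
tool_rot: [-3.139, 0.002, 2.883]
force: [0.9, 0.7, -0.1]
width: 60.2
[585.77379886  15.09926772 256.17745128] [-3.13905428e+00  2.23666685e-03  2.88299633e+00] [-0.10430075  0.53452078  0.0446553   1.70461923 -0.02501892  0.90173107
  1.26182179]
[513.92557217  34.05093466 373.24544949] [2.84498102e+00 1.85263725e-03 1.31192389e+00]
```

View pics/w1.png

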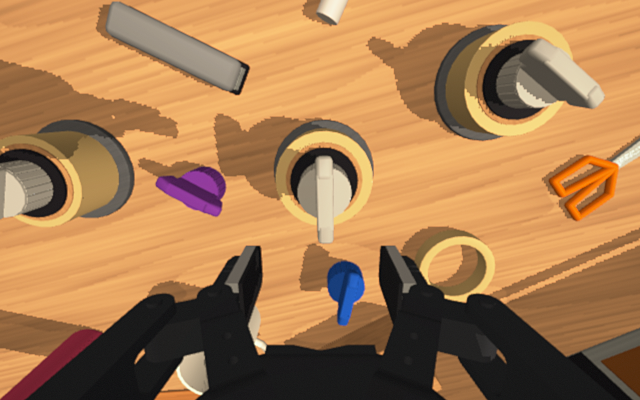

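```bash
python3 - <<'E'
import cv2
im=cv2.imread("pics/w1.png");x,y,w,h,k=265,110,120,140,4
o=cv2.resize(im[y:y+h,x:x+w],None,fx=k,fy=k,interpolation=cv2.INTER_CUBIC)
for i in range(0,w,10): cv2.putText(o,str(x+i),(i*k,8),0,.3,(0,0,0),1); cv2.line(o,(i*k,0),(i*k,h*k),(90,90,90),1)
for i in range(0,h,10): cv2.putText(o,str(y+i),(0,i*k+4),0,.3,(0,0,0),1); cv2.line(o,(0,i*k),(w*k,i*k),(90,90,90),1)
cv2.imwrite("pics/w1c.png",o)
E
```

```text
(no output)
```

View pics/w1c.png

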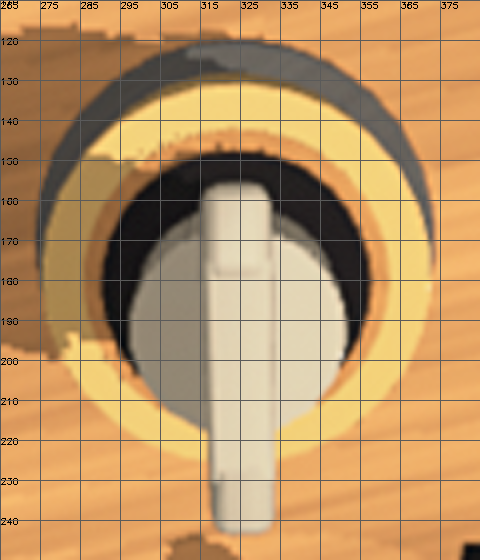

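```bash
python3 - <<'E'
from h import *; from cell import vision
from scipy.optimize import least_squares
r=vision.get_image("wrist")
A,B=back(r,(324,157),142),back(r,(325.8,242),142);d=B-A
print(A,B,(A+B)/2,np.hypot(*d[:2]),np.degrees(np.arctan2(d[1],d[0])))
a=np.linspace(0,2*np.pi,181)
def ext(x,y,z,rad):
    p=proj(r,np.c_[x+rad*np.cos(a),y+rad*np.sin(a),0*a+z]); return np.array([p[:,0].min(),p[:,0].max(),p[:,1].min(),p[:,1].max()])
print(least_squares(lambda v:ext(v[0],v[1],60,52.5)-[275,373,130.5,226],[585,19]).x)
print(least_squares(lambda v:(ext(v[0],v[1],65,36)-[290.5,358,147,214])[[0,1,2]],[585,19]).x)
# tcp-plane point relative
print(r['position'],r['orientation'])
from cell import ctrl; s=ctrl.read_state();print(s['eef_pos'],s['tool_rot'])
E
```

```text
[547.05631766  30.6887872  142.        ] [616.89295421  14.24363026 142.        ] [581.97463594  22.46620873 142.        ] 71.74676990365394 -13.250631096517768
[583.64927907  22.26024013]
[583.49762448  22.51812357]
[512.83723402  36.62787268 373.26636611] [2.84697451e+00 1.95269189e-04 1.31463814e+00]
[583.83441655  20.40057219 256.02726519] [ 3.14135398e+00 -8.47531080e-04  2.88870175e+00]
```

```bash
python3 -m inch '{"travel":[[-0.1,-0.1,1.5],[-0.1,-0.1,4],[-0.1,-0.1,6.5],[-0.1,-0.1,8.5],[-0.1,-0.1,10],[-0.1,-0.1,11],[-0.1,-0.1,11.5],[-0.1,-0.1,11.5],[-0.1,-0.1,11.5],[-0.1,-0.1,11.5]],"twist":[-1,-1,-1,-1,-1,-1,-1,-1,-1,-1],"fingers":[5,5,5,5,5,5,5,4,4,4]}'
python3 - <<'E'
from cell import ctrl,vision;import cv2
s=ctrl.read_state();print(s['eef_pos'],s['tool_rot'],s['force'],s['torque'])
import numpy as np
a=cv2.resize(vision.get_image("scene")["frame"][170:290,250:380,::-1],None,fx=4,fy=4)
b=vision.get_image("wrist")["frame"][100:340,200:460,::-1];b=cv2.resize(b,None,fx=1.0,fy=1.0)
a=cv2.copyMakeBorder(a,0,0,0,0,0);b=cv2.copyMakeBorder(b,0,240,0,0,0)
cv2.imwrite("pics/g1.png",np.hstack([a,b]))
E
```

```text
clock: 2.85
eef_pos: [585.5, 19.7, 142.3]
tool_rot: [3.141, 0.002, 2.908]
force: [1.1, 0.7, 0.4]
width: 40.1
[585.48162003  19.69063252 142.3482144 ] [3.14089005e+00 1.81149782e-03 2.90774587e+00] [1.14020173 0.73966045 0.40313852] [ 0.03909074 -0.04273763  0.00913007]
```

View pics/g1.png

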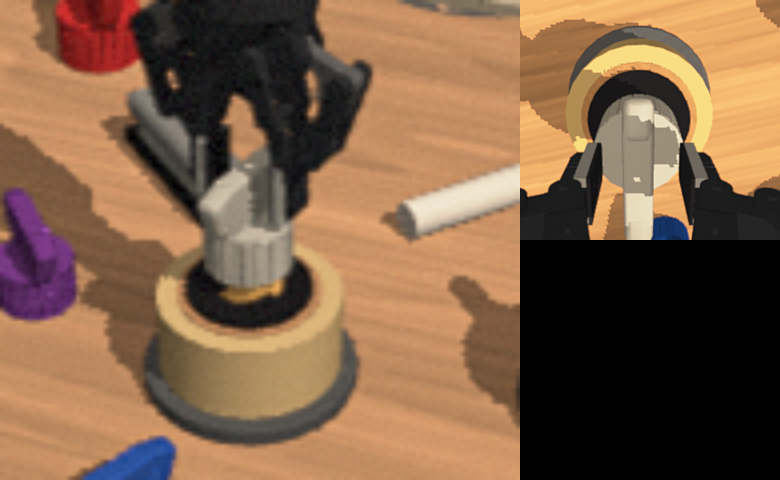

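The blade sits centred between the open pads, with a gap still visible under the collar. I'll close now.

```bash
python3 -m inch '{"travel":[[0,0,0.1],[0,0,0.1],[0,0,0.1],[0,0,0.1],[0,0,0.1],[0,0,0.1],[0,0,0.1],[0,0,0.1],[0,0,0.1],[0,0,0.1]],"twist":[0,0,0,0,0,0,0,0,0,0],"fingers":[2,1,0.8,0.8,0.8,0.8,0.8,0.8,0.8,0.8]}'
python3 - <<'E'
from cell import ctrl
s=ctrl.read_state();print(s['force'],s['torque'],s['eef_pos'],s['tool_rot'])
E
```

```text
clock: 3.78
eef_pos: [584.9, 19.2, 140.6]
tool_rot: [-3.142, 0.0, 2.907]
force: [-1.3, 0.1, 4.9]
width: 13.0
[-1.25067261  0.10347961  4.92370543] [-0.17403677  0.16689718  0.01736423] [584.93321827  19.20239104 140.56980718] [-3.14155675e+00  3.94143661e-04  2.90728623e+00]
```

```bash
python3 -m inch '{"travel":[[0,0,0],[0,0,0],[0,0,0],[0,0,0],[0,0,0],[0,0,0],[0,0,0],[0,0,0],[0,0,0],[0,0,0]],"twist":[-1,-3,-6,-9,-12,-15,-17,-19,-20,-20],"fingers":[0.8,0.8,0.8,0.8,0.8,0.8,0.8,0.8,0.8,0.8]}'
python3 - <<'E'
from cell import ctrl
s=ctrl.read_state();print(s['force'],s['torque'],s['eef_pos'],s['tool_rot'])
E
```

```text
clock: 4.62
eef_pos: [585.5, 19.5, 140.6]
tool_rot: [3.141, 0.002, -3.027]
force: [0.6, -0.1, 4.1]
width: 13.1
[ 0.60917514 -0.14097402  4.08755023] [-0.03025064 -0.11913559 -0.04681533] [585.45670289  19.48423928 140.61670366] [ 3.14130409e+00  1.55375883e-03 -3.02662278e+00]
```

```bash
python3 -m inch '{"travel":[[0,0,0],[0,0,0],[0,0,0],[0,0,0],[0,0,0],[0,0,0],[0,0,0],[0,0,0],[0,0,0],[0,0,0]],"twist":[-1,-3,-6,-9,-12,-14,-15,-16,-16,-16],"fingers":[0.8,0.8,0.8,0.8,0.8,0.8,0.8,0.8,0.8,0.8]}'
python3 - <<'E'
from cell import ctrl,vision;import cv2
s=ctrl.read_state();print(s['force'],s['torque'],s['eef_pos'],s['tool_rot'])
a=cv2.resize(vision.get_image("scene")["frame"][170:290,250:380,::-1],None,fx=4,fy=4)
cv2.imwrite("pics/g2.png",a)
E
```

```text
clock: 5.45
eef_pos: [585.1, 19.5, 140.5]
tool_rot: [-3.142, 0.001, -2.747]
force: [0.8, 0.2, 5.6]
width: 13.3
[0.78210378 0.24504103 5.57574286] [ 0.02349878 -0.09062312 -0.0301251 ] [585.10558267  19.54706185 140.46485917] [-3.14157577e+00  7.65217036e-04 -2.74741349e+00]
```

View pics/g2.png

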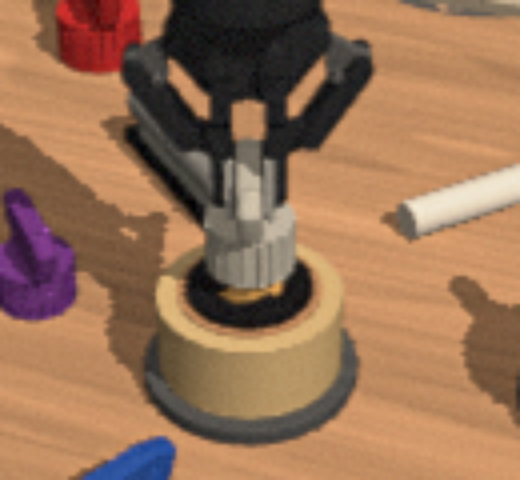

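The nut has turned about 36° CCW and is still held high. I'll ease the grip so it can drop.

```bash
python3 -m inch '{"travel":[[0,0,0],[0,0,0],[0,0,0],[0,0,0],[0,0,0],[0,0,0],[0,0,0],[0,0,0],[0,0,0],[0,0,0]],"twist":[0,0,0,0,0,0,0,0,0,0],"fingers":[1.6,2,2.4,2.6,2.6,2.6,2.6,2.6,2.6,2.6]}'
python3 - <<'E'
from cell import ctrl,vision;import cv2
s=ctrl.read_state();print(s['force'],s['torque'],s['eef_pos'],s['tool_rot'])
import numpy as np
a=cv2.resize(vision.get_image("scene")["frame"][170:290,250:380,::-1],None,fx=4,fy=4)
b=vision.get_image("wrist")["frame"][100:340,200:460,::-1]
b=cv2.copyMakeBorder(b,0,240,0,0,0)
cv2.imwrite("pics/g3.png",np.hstack([a,b]))
E
```

```text
clock: 6.33
eef_pos: [584.8, 19.3, 140.3]
tool_rot: [-3.142, -0.0, -2.747]
force: [0.7, 0.1, -0.2]
width: 25.9
[ 0.69521853  0.14352771 -0.17141545] [-0.01038854  0.04097448  0.00345131] [584.77982392  19.3484017  140.31874736] [-3.14159187e+00 -1.11504315e-07 -2.74744607e+00]
```

View pics/g3.png

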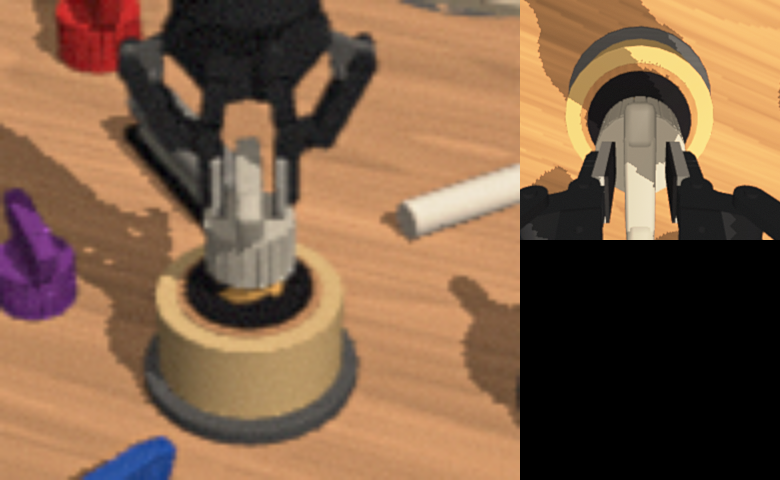

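```bash
python3 - <<'E'
from cell import ctrl,vision;import cv2
from h import *
r=vision.get_image("wrist");x,y,w,h,k=250,110,150,140,5
im=r["frame"][:,:,::-1]
o=cv2.resize(im[y:y+h,x:x+w],None,fx=k,fy=k,interpolation=cv2.INTER_CUBIC)[:600]
for i in range(0,w,10): cv2.putText(o,str(x+i),(i*k,8),0,.3,(0,0,0),1); cv2.line(o,(i*k,0),(i*k,h*k),(90,90,90),1)
for i in range(0,h,10): cv2.putText(o,str(y+i),(0,i*k+4),0,.3,(0,0,0),1); cv2.line(o,(0,i*k),(w*k,i*k),(90,90,90),1)
cv2.imwrite("pics/g4.png",o)
print(r["position"],r["orientation"])
E
```

```text
[516.32815523  -9.5273544  257.56717831] [ 2.84661361e+00 -1.03232445e-03  1.96460060e+00]
```

View pics/g4.png

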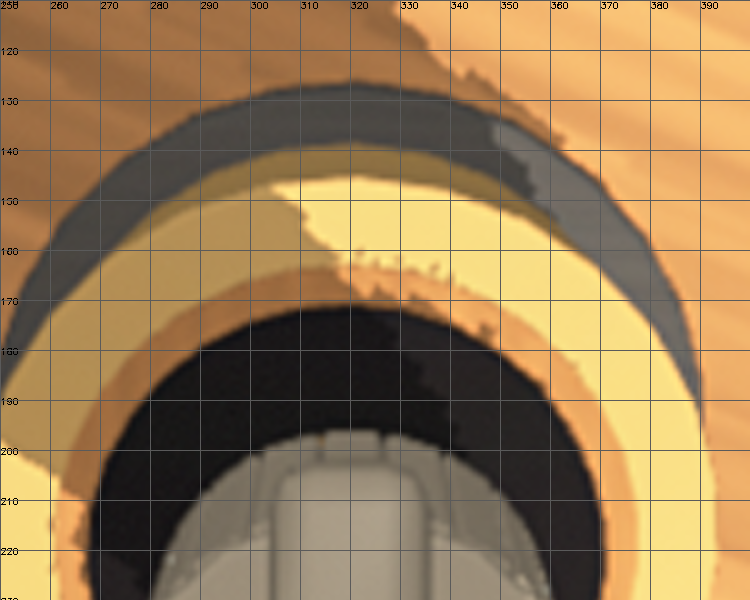

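```bash
python3 - <<'E'
from cell import ctrl,vision
from h import *
r=vision.get_image("wrist")
c=np.array([584.7,19.4]);th=np.radians(22.6);u=np.array([np.cos(th),np.sin(th)]);n=np.array([-u[1],u[0]])
for dz in (0,-11):
  for L in(-37.5,37.5):
    print(dz,L,[proj(r,np.r_[c+u*L+n*w,142+dz])[0].round(1) for w in(-7,7)])
  print('collar far', proj(r,np.r_[c-u*25,112+dz])[0].round(1),[proj(r,np.r_[c+n*w,112+dz])[0].round(1) for w in(-25,25)])
print('hub',proj(r,np.r_[c-u*36,65])[0])
E
```

```text
0 -37.5 [array([303.7, 204.8]), array([338.2, 204.8])]
0 37.5 [array([306.3, 354.2]), array([335.6, 354.2])]
collar far [320.8 210.3] [array([274.3, 254.4]), array([367.2, 254.3])]
-11 -37.5 [array([305. , 197.3]), array([336.8, 197.2])]
-11 37.5 [array([307.3, 337.5]), array([334.5, 337.5])]
collar far [320.7 203.9] [array([277.1, 245.5]), array([364.3, 245.4])]
hub [320.55391176 171.30363313]
```

It hasn't dropped: the blade tip is at (320,203), where the perched height predicts row 205 and the dropped height predicts 197. I'll regrip, turn 10° further back (at most 39°, still under the 45° limit) and ease again.

```bash
python3 -m inch '{"travel":[[0,0,0],[0,0,0],[0,0,0],[0,0,0],[0,0,0],[0,0,0],[0,0,0],[0,0,0],[0,0,0],[0,0,0]],"twist":[0,0,0,-1,-3,-5,-7,-9,-10,-10],"fingers":[0.8,0.8,0.8,0.8,0.8,0.8,0.8,0.8,0.8,0.8]}'
python3 -m inch '{"travel":[[0,0,0],[0,0,0.1],[0,0,0.2],[0,0,0.3],[0,0,0.3],[0,0,0.3],[0,0,0.3],[0,0,0.3],[0,0,0.3],[0,0,0.3]],"twist":[0,0,0,0,0,0,0,0,0,0],"fingers":[0.8,0.8,0.8,0.8,0.8,0.8,0.8,0.8,0.8,0.8]}'
python3 - <<'E'
from cell import ctrl,vision;import cv2
s=ctrl.read_state();print(s['force'],s['torque'],s['eef_pos'],s['tool_rot'])
a=cv2.resize(vision.get_image("scene")["frame"][170:290,250:380,::-1],None,fx=4,fy=4)
cv2.imwrite("pics/g5.png",a)
E
```

```text
clock: 7.37
eef_pos: [584.6, 19.2, 140.1]
tool_rot: [3.141, -0.0, -2.572]
force: [-0.7, -0.2, -1.3]
width: 12.8
clock: 8.2
eef_pos: [584.6, 18.9, 137.1]
tool_rot: [-3.141, -0.001, -2.573]
force: [0.0, -3.0, -0.8]
width: 12.9
[ 0.03307512 -3.02941478 -0.75170904] [-0.71255996  0.12573948  0.03252079] [584.55519573  18.91268754 137.12792516] [-3.14147130e+00 -7.78510548e-04 -2.57314604e+00]
```

View pics/g5.png

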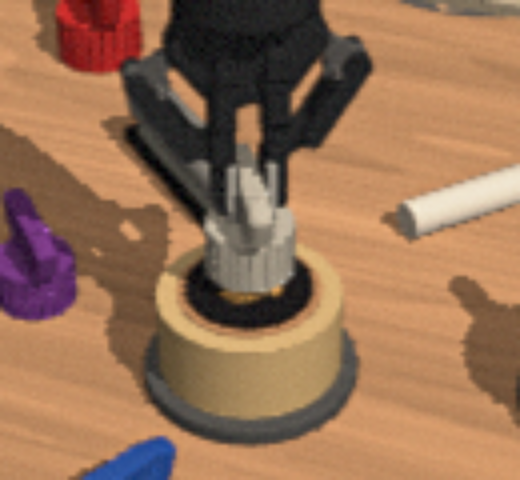

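It lowered 3 mm freely with almost no vertical force, so it is entering the thread. A small 3 N side load calls for a nudge toward -y, and I'll keep lowering.

```bash
python3 -m inch '{"travel":[[0.03,-0.04,0],[0.03,-0.04,0.1],[0.03,-0.04,0.2],[0.03,-0.04,0.3],[0.03,-0.04,0.4],[0.03,-0.04,0.5],[0.03,-0.04,0.6],[0.03,-0.04,0.7],[0.03,-0.04,0.7],[0.03,-0.04,0.7]],"twist":[0,0,0,0,0,0,0,0,0,0],"fingers":[0.8,0.8,0.8,0.8,0.8,0.8,0.8,0.8,0.8,0.8]}'
python3 - <<'E'
from cell import ctrl,vision;import cv2
s=ctrl.read_state();print(s['force'],s['torque'],s['eef_pos'],s['tool_rot'])
a=cv2.resize(vision.get_image("scene")["frame"][170:290,250:380,::-1],None,fx=4,fy=4)
cv2.imwrite("pics/g6.png",a)
E
```

```text
clock: 9.08
eef_pos: [585.1, 19.3, 130.1]
tool_rot: [3.141, 0.001, -2.573]
force: [0.3, -1.3, -1.0]
width: 13.1
[ 0.3425527  -1.29837436 -1.03776751] [-0.26858064 -0.14038273 -0.020439  ] [585.0590356   19.26042858 130.14617578] [ 3.14142812e+00  7.78577315e-04 -2.57267765e+00]
```

View pics/g6.png

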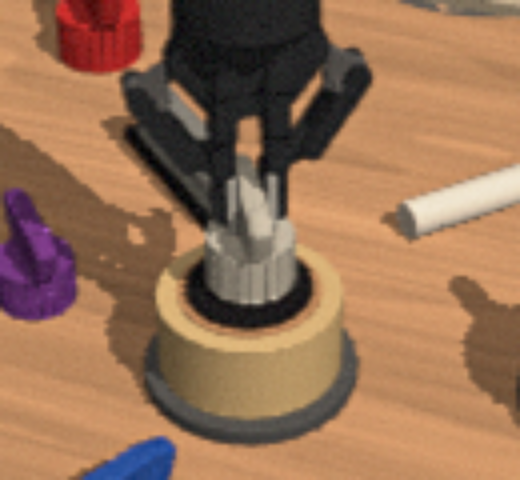

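```bash
python3 -m inch '{"travel":[[0,0,0.05],[0,0,0.1],[0,0,0.1],[0,0,0.1],[0,0,0.1],[0,0,0.1],[0,0,0.1],[0,0,0.1],[0,0,0.1],[0,0,0.1]],"twist":[0,0,0,0,0,0,0,0,0,0],"fingers":[0.8,0.8,0.8,0.8,0.8,1.2,1.6,2,2.2,2.2]}'
python3 - <<'E'
from cell import ctrl,vision;import cv2
from h import *
s=ctrl.read_state();print(s['force'],s['torque'],s['eef_pos'],s['tool_rot'])
r=vision.get_image("wrist");x,y,w,h,k=250,150,150,120,5
c=np.array([584.7,19.4]);th=np.radians(32.6);u=np.array([np.cos(th),np.sin(th)]);n=np.array([-u[1],u[0]])
for dz in (0,-8,-10,-11,-13):
  print(dz,[proj(r,np.r_[c-u*37.5+n*w,142+dz])[0].round(1) for w in(-7,7)])
im=r["frame"][:,:,::-1]
o=cv2.resize(im[y:y+h,x:x+w],None,fx=k,fy=k,interpolation=cv2.INTER_CUBIC)[:600]
for i in range(0,w,10): cv2.putText(o,str(x+i),(i*k,8),0,.3,(0,0,0),1); cv2.line(o,(i*k,0),(i*k,h*k),(90,90,90),1)
for i in range(0,h,10): cv2.putText(o,str(y+i),(0,i*k+4),0,.3,(0,0,0),1); cv2.line(o,(0,i*k),(w*k,i*k),(90,90,90),1)
cv2.imwrite("pics/g7.png",o)
E
```

```text
clock: 9.97
eef_pos: [584.5, 18.9, 128.9]
tool_rot: [3.141, -0.001, -2.573]
force: [0.6, -0.0, 0.9]
width: 22.0
[ 0.63761855 -0.00828924  0.89080478] [ 0.01749364  0.02732726 -0.02821113] [584.46594447  18.92180992 128.93846366] [ 3.14111001e+00 -5.68334528e-04 -2.57288341e+00]
0 [array([302.7, 215.6]), array([340.5, 215.5])]
-8 [array([303.8, 208.7]), array([339.2, 208.7])]
-10 [array([304. , 207.2]), array([338.9, 207.1])]
-11 [array([304.1, 206.4]), array([338.7, 206.4])]
-13 [array([304.4, 204.9]), array([338.4, 204.9])]
```

View pics/g7.png

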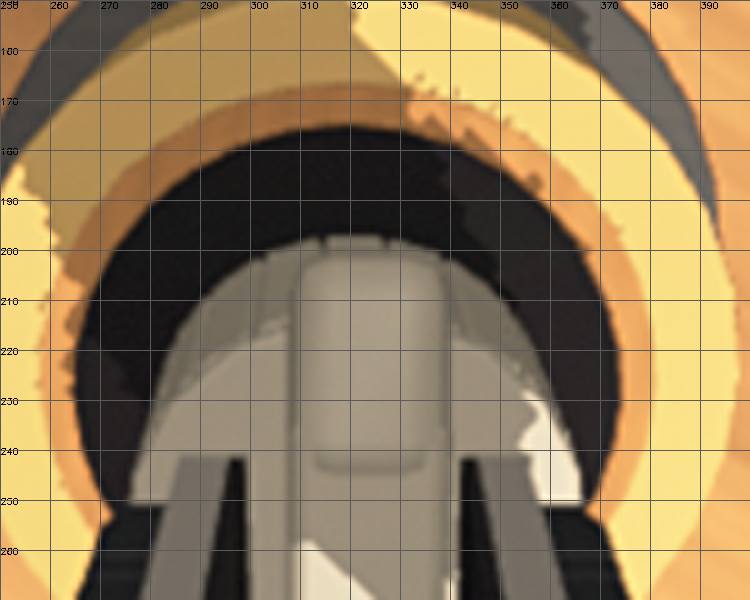

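The nut is down. I'll regrip and run it forward, following the thread down.

```bash
python3 -c "
from cell import ctrl;s=ctrl.read_state();print(s['qpos'])"
python3 -m inch '{"travel":[[0,0,0],[0,0,0],[0,0,0],[0,0,0],[0,0,0],[0,0,0],[0,0,0],[0,0,0],[0,0,0],[0,0,0]],"twist":[0,0,0,0,1,3,6,9,11,12],"fingers":[0.8,0.8,0.8,0.8,0.8,0.8,0.8,0.8,0.8,0.8]}'
python3 -c "
from cell import ctrl;s=ctrl.read_state();print(s['torque'],s['qpos'])"
```

```text
[ 0.04367407  0.70651015 -0.19554567  1.81115523  0.21123189  0.64476459
  1.86388997]
clock: 10.85
eef_pos: [584.7, 18.9, 129.2]
tool_rot: [-3.142, -0.0, -2.784]
force: [-0.0, -0.3, 0.1]
width: 12.8
[-0.01540504 -0.02560759 -0.00011142] [ 0.00620481  0.70284081 -0.1363702   1.81209273  0.14843153  0.63659386
  1.7101956 ]
```

```bash
python3 -m inch '{"travel":[[0,0,0],[0,0,0],[0,0,0],[0,0,0.02],[0,0,0.05],[0,0,0.08],[0,0,0.1],[0,0,0.13],[0,0,0.15],[0,0,0.15]],"twist":[1,4,7,10,13,16,18,20,21,21],"fingers":[0.8,0.8,0.8,0.8,0.8,0.8,0.8,0.8,0.8,0.8]}'
python3 -c "
from cell import ctrl;s=ctrl.read_state();print(s['torque'],s['tool_rot'][2]*57.2958)"
```

```text
clock: 11.68
eef_pos: [584.7, 18.9, 127.7]
tool_rot: [-3.142, -0.0, 3.134]
force: [-0.7, 0.4, -0.6]
width: 12.7
[0.00415438 0.01723232 0.0072395 ] 179.5696316321195
```

Very low loads. The nut is at about -0.4° and I'm continuing.

```bash
python3 -m inch '{"travel":[[0,0,0.01],[0,0,0.04],[0,0,0.07],[0,0,0.1],[0,0,0.13],[0,0,0.16],[0,0,0.18],[0,0,0.2],[0,0,0.2],[0,0,0.2]],"twist":[1,4,7,10,13,16,18,20,20,20],"fingers":[0.8,0.8,0.8,0.8,0.8,0.8,0.8,0.8,0.8,0.8]}'
python3 - <<'E'
from cell import ctrl,vision;import cv2
s=ctrl.read_state();print(s['force'],s['torque'],s['eef_pos'],s['tool_rot']*57.2958)
a=cv2.resize(vision.get_image("scene")["frame"][170:290,250:380,::-1],None,fx=4,fy=4)
cv2.imwrite("pics/g8.png",a)
E
```

```text
clock: 12.52
eef_pos: [584.7, 18.9, 125.8]
tool_rot: [-3.142, -0.0, 2.786]
force: [0.1, -0.2, -1.1]
width: 12.9
[ 0.08984936 -0.21872717 -1.11520704] [-0.03738575 -0.01143807  0.0147287 ] [584.73942936  18.87338027 125.78008548] [-1.79995467e+02 -1.61031684e-03  1.59620417e+02]
```

View pics/g8.png

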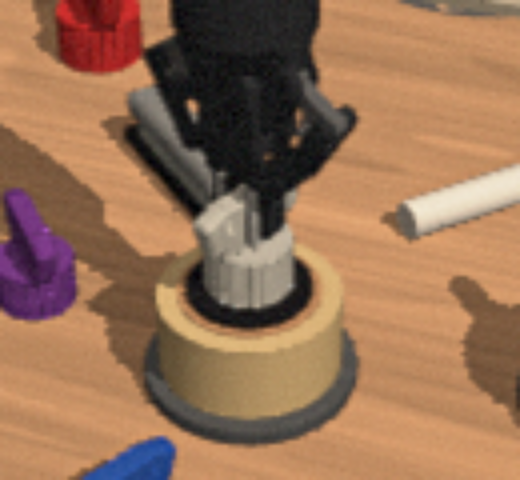

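```bash
python3 -m inch '{"travel":[[0,0,0.01],[0,0,0.04],[0,0,0.06],[0,0,0.08],[0,0,0.1],[0,0,0.12],[0,0,0.12],[0,0,0.12],[0,0,0.12],[0,0,0.12]],"twist":[1,3,5,7,9,11,12,12,12,12],"fingers":[0.8,0.8,0.8,0.8,0.8,0.8,0.8,0.8,0.8,0.8]}'
python3 -c "
from cell import ctrl;s=ctrl.read_state();print(s['torque'],s['tool_rot'][2]*57.2958)"
python3 -m inch '{"travel":[[0,0,0.01],[0,0,0.02],[0,0,0.03],[0,0,0.04],[0,0,0.04],[0,0,0.04],[0,0,0.04],[0,0,0.04],[0,0,0.04],[0,0,0.04]],"twist":[1,2,3,4,4,4,4,4,4,4],"fingers":[0.8,0.8,0.8,0.8,0.8,0.8,0.8,0.8,0.8,0.8]}'
python3 -c "
from cell import ctrl;s=ctrl.read_state();print(s['torque'],s['tool_rot'][2]*57.2958)"
```

```text
clock: 13.4
eef_pos: [584.7, 18.9, 124.6]
tool_rot: [-3.142, -0.0, 2.576]
force: [-0.4, -0.7, -0.3]
width: 12.9
[ 0.01692354  0.04498659 -0.03694222] 147.5991656595522
clock: 14.23
eef_pos: [584.7, 18.9, 124.2]
tool_rot: [3.142, -0.0, 2.506]
force: [0.7, -0.0, -1.2]
width: 13.2
[-0.01708658 -0.00740306 -0.00617468] 143.58471602228613
```

```bash
python3 -m inch '{"travel":[[0,0,0.01],[0,0,0.02],[0,0,0.03],[0,0,0.03],[0,0,0.03],[0,0,0.03],[0,0,0.03],[0,0,0.03],[0,0,0.03],[0,0,0.03]],"twist":[1,2,3,3,3,3,3,3,3,3],"fingers":[0.8,0.8,0.8,0.8,0.8,0.8,0.8,0.8,0.8,0.8]}'
python3 -c "
from cell import ctrl;s=ctrl.read_state();print(s['torque'],s['tool_rot'][2]*57.2958)"
python3 -m inch '{"travel":[[0,0,0],[0,0,0],[0,0,0],[0,0,0],[0,0,0],[0,0,0],[0,0,0],[0,0,0],[0,0,0],[0,0,0]],"twist":[0,0,0,0,0,0,0,0,0,0],"fingers":[1.4,1.8,2.2,2.6,3,3,3,3,3,3]}'
python3 - <<'E'
from cell import ctrl,vision;import cv2
from h import *
s=ctrl.read_state();print(s['force'],s['torque'],s['eef_pos'],s['tool_rot'])
a=cv2.resize(vision.get_image("scene")["frame"][190:285,260:370,::-1],None,fx=6,fy=6,interpolation=cv2.INTER_CUBIC)
cv2.imwrite("pics/h1.png",a)
r=vision.get_image("wrist");x,y,w,h,k=250,150,150,120,5
o=cv2.resize(r["frame"][y:y+h,x:x+w,::-1],None,fx=k,fy=k,interpolation=cv2.INTER_CUBIC)
cv2.imwrite("pics/h2.png",o)
E
```

```text
clock: 15.07
eef_pos: [584.7, 18.8, 124.0]
tool_rot: [-3.142, -0.0, 2.454]
force: [-0.7, -0.1, 2.1]
width: 13.1
[-0.11451152  0.30225319 -0.01720403] 140.57969721846104
clock: 15.9
eef_pos: [584.7, 18.9, 123.9]
tool_rot: [-3.142, -0.0, 2.454]
force: [-0.3, 0.5, 0.2]
width: 30.1
[-0.25695595  0.47299468  0.24995483] [-0.01478758  0.0045638   0.02537052] [584.74404016  18.85231129 123.87364151] [-3.14157555e+00 -3.20057230e-05  2.45362759e+00]
```

View pics/h1.png

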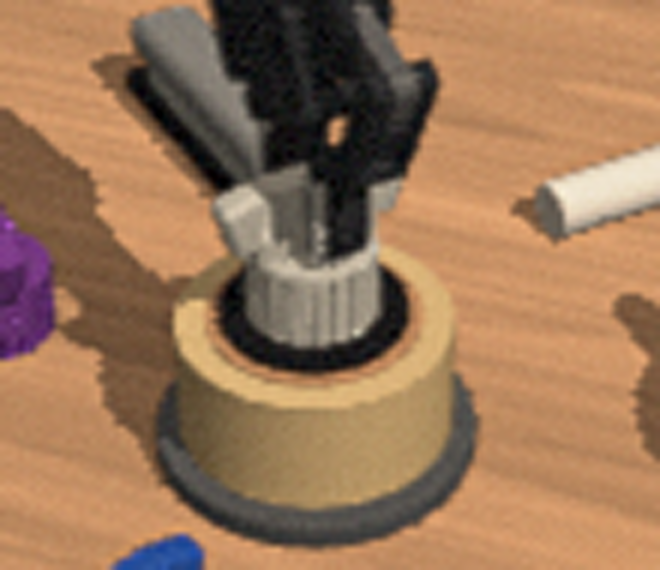

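View pics/h2.png

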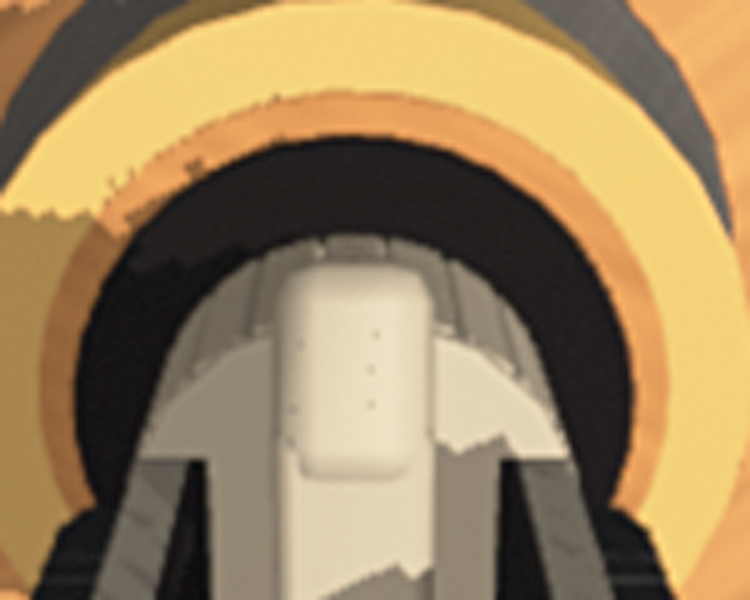

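```bash
python3 - <<'E'
from cell import ctrl,vision
from h import *
a=np.linspace(0,2*np.pi,361)
def ci(r,x,y,z,rad): return proj(r,np.c_[x+rad*np.cos(a),y+rad*np.sin(a),0*a+z])
w=vision.get_image("wrist");s=vision.get_image("scene")
X,Y=584.7,19.2
for g in (0,1,2,3,5): print(g,'wrist collar far min v',ci(w,X,Y,65+g,25)[:,1].min().round(2),'scene front max v',ci(s,X,Y,65+g,25)[:,1].max().round(2))
print('hub far',ci(w,X,Y,65,36)[:,1].min(), 'hub front scene',ci(s,X,Y,65,36)[:,1].max(), ci(s,X,Y,60,52.5)[:,1].max())
E
```

```text
0 wrist collar far min v 193.58 scene front max v 247.42
1 wrist collar far min v 194.02 scene front max v 247.06
2 wrist collar far min v 194.46 scene front max v 246.7
3 wrist collar far min v 194.91 scene front max v 246.34
5 wrist collar far min v 195.82 scene front max v 245.61
hub far 175.91568691056958 hub front scene 250.65474664206124 257.46333006269083
```

```bash
python3 - <<'E'
from cell import ctrl,vision
from h import *
a=np.linspace(0,2*np.pi,721)
def ci(r,x,y,z,rad): return proj(r,np.c_[x+rad*np.cos(a),y+rad*np.sin(a),0*a+z])
w=vision.get_image("wrist");t=ctrl.read_state()['eef_pos']
for n,dz,gs in (("g4 obs25",140.32-t[2],(15,16,17)),("g7 obs22",128.94-t[2],(3,4,5,6,7)),("h2 obs19.2",0,(0,1,2,3))):
    r=dict(w);r['position']=np.array(w['position'])+[0,0,dz]
    h=ci(r,584.7,19.2,65,36)[:,1].min()
    print(n,[(g,(ci(r,584.7,19.2,65+g,25)[:,1].min()-h).round(2)) for g in gs])
E
```

```text
g4 obs25 [(15, np.float64(22.32)), (16, np.float64(22.75)), (17, np.float64(23.19))]
g7 obs22 [(3, np.float64(18.5)), (4, np.float64(18.93)), (5, np.float64(19.36)), (6, np.float64(19.8)), (7, np.float64(20.24))]
h2 obs19.2 [(0, np.float64(17.67)), (1, np.float64(18.1)), (2, np.float64(18.55)), (3, np.float64(18.99))]
```

Camera estimates give a gap of about 0, and the vertical force just turned positive. I'll regrip and turn a little further to check for seating.

```bash
python3 -m inch '{"travel":[[0,0,0],[0,0,0],[0,0,0],[0,0,0],[0,0,0],[0,0,0],[0,0,0],[0,0,0],[0,0,0],[0,0,0]],"twist":[0,0,0,0,0,0,0,0,0,0],"fingers":[0.8,0.8,0.8,0.8,0.8,0.8,0.8,0.8,0.8,0.8]}'
python3 -c "
from cell import ctrl;s=ctrl.read_state();print(s['force'],s['torque'],s['eef_pos'],s['tool_rot'][2]*57.2958)"
python3 -m inch '{"travel":[[0,0,0],[0,0,0],[0,0,0],[0,0,0],[0,0,0],[0,0,0],[0,0,0],[0,0,0],[0,0,0],[0,0,0]],"twist":[0.5,1,1.5,2,2,2,2,2,2,2],"fingers":[0.8,0.8,0.8,0.8,0.8,0.8,0.8,0.8,0.8,0.8]}'
python3 -c "
from cell import ctrl;s=ctrl.read_state();print(s['force'],s['torque'],s['eef_pos'],s['tool_rot'][2]*57.2958)"
```

```text
clock: 16.98
eef_pos: [584.9, 18.9, 124.0]
tool_rot: [3.141, 0.0, 2.454]
force: [0.4, 0.6, 3.9]
width: 12.7
[0.4403039  0.56347738 3.94672272] [ 0.03466088 -0.06109824 -0.0041924 ] [584.9024527   18.87680067 124.02347318] 140.58355186527277
clock: 17.82
eef_pos: [584.8, 18.8, 124.0]
tool_rot: [3.141, 0.0, 2.419]
force: [-0.6, 0.3, 5.8]
width: 12.6
[-0.55754765  0.28621042  5.77836126] [-0.07007937  0.04244443 -0.06736755] [584.84778866  18.79330452 124.02401782] 138.57029472474514
```

Vertical force rose rather than fell (3.9 to 5.8 N), so the nut is no longer travelling down. All my estimates of the stand axis put it in the home range. I'll release and rise straight up.

```bash
python3 -m inch '{"travel":[[0,0,0],[0,0,0],[0,0,0],[0,0,0],[0,0,0],[0,0,-0.5],[0,0,-2],[0,0,-4],[0,0,-6],[0,0,-7]],"twist":[0,0,0,0,0,0,0,0,0,0],"fingers":[1.6,2.4,3.2,4,4.5,4.5,4.5,4.5,4.5,4.5]}'
python3 -m inch '{"travel":[[0,0,-1],[0,0,-3],[0,0,-5],[0,0,-6],[0,0,-6],[0,0,-6],[0,0,-6],[0,0,-6],[0,0,-6],[0,0,-6]],"twist":[0,0,0,0,0,0,0,0,0,0],"fingers":[4.5,4.5,4.5,4.5,4.5,4.5,4.5,4.5,4.5,4.5]}'
python3 - <<'E'
from cell import ctrl,vision;import cv2
from h import *
s=vision.get_image("scene");r=vision.get_image("wrist")
def g(im,x,y,w,h,k):
    o=cv2.resize(im[y:y+h,x:x+w,::-1],None,fx=k,fy=k,interpolation=cv2.INTER_CUBIC)
    for i in range(0,w,10): cv2.putText(o,str(x+i),(i*k,8),0,.3,(0,0,0),1); cv2.line(o,(i*k,0),(i*k,h*k),(90,90,90),1)
    for i in range(0,h,10): cv2.putText(o,str(y+i),(0,i*k+4),0,.3,(0,0,0),1); cv2.line(o,(0,i*k),(w*k,i*k),(90,90,90),1)
    return o
cv2.imwrite("pics/k1.png",g(s["frame"],280,200,66,80,7))
cv2.imwrite("pics/k2.png",g(r["frame"],260,100,125,140,4))
a=np.linspace(0,2*np.pi,721)
def ci(r,x,y,z,rad): return proj(r,np.c_[x+rad*np.cos(a),y+rad*np.sin(a),0*a+z])
X,Y=584.7,19.2
for q in (0,1,2,3): print(q,'scene',ci(s,X,Y,65+q,25)[:,1].max().round(2),'wrist',ci(r,X,Y,65+q,25)[:,1].min().round(2))
print('hub',ci(s,X,Y,65,36)[:,1].max(),ci(r,X,Y,65,36)[:,1].min())
th=np.radians(-41.4);u=np.array([np.cos(th),np.sin(th)])
print([proj(r,np.r_[np.array([X,Y])+u*L,126])[0].round(1) for L in(-37.5,37.5)])
E
```

```text
clock: 18.65
eef_pos: [585.8, 18.7, 196.4]
tool_rot: [3.139, 0.002, 2.419]
force: [0.6, -0.1, 0.2]
width: 45.1
clock: 19.48
eef_pos: [584.3, 18.8, 253.0]
tool_rot: [-3.14, -0.001, 2.419]
force: [0.1, -0.2, -0.9]
width: 45.3
0 scene 247.42 wrist 160.29
1 scene 247.06 wrist 160.45
2 scene 246.7 wrist 160.61
3 scene 246.34 wrist 160.76
hub 250.65488403970028 149.49239604862433
[array([321.1, 156.9]), array([321.1, 241.1])]
```

View pics/k1.png

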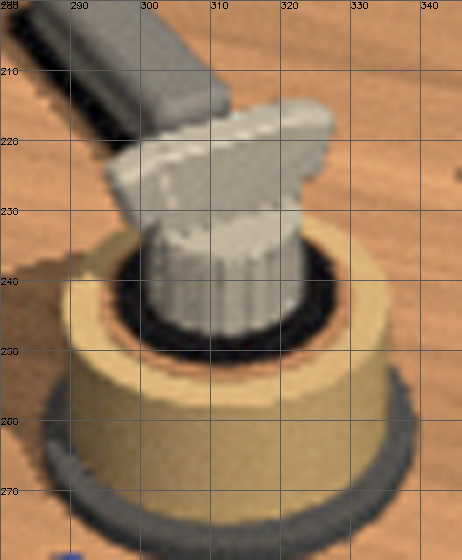

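View pics/k2.png

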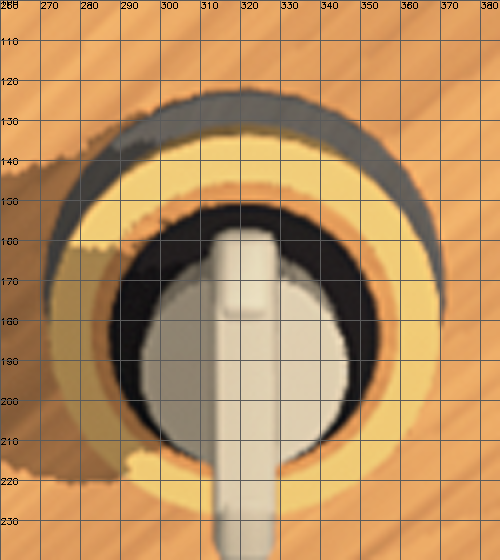

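The nut reads as down: collar front edge at scene (312,248), hub front edge at (312,252), and no brass showing. As a cross-check I'll compare it at sub-pixel level with the two seated neighbours.

```bash
python3 - <<'E'
import cv2
from cell import vision
from h import *
from scipy.optimize import least_squares
s=vision.get_image("scene");im=s["frame"]
cv2.imwrite("pics/m0.png",im[:,:,::-1])
g=im.astype(float).mean(2); old=cv2.imread("pics/scene0.png").astype(float).mean(2)
for n,x,im2,y0 in (("mid",312,g,236),("mid_perched",312,old,232),("left",219,g,190),("right",407,g,250)):
    col=im2[y0:y0+28,x-3:x+4].mean(1); print(n,y0,col.round().astype(int))
t=vision.get_image("top")
a=np.linspace(0,2*np.pi,721)
def ci(r,x,y,z,rad): return proj(r,np.c_[x+rad*np.cos(a),y+rad*np.sin(a),0*a+z])
for n,uv in (("left",(448,216)),("right",(230,187))):
    p=back(t,uv,62);print(n,p, proj(s,p),[(ci(s,p[0],p[1],65,36)[:,1].max()-ci(s,p[0],p[1],65+q,25)[:,1].max()).round(2) for q in(0,1)])
E
python3 - <<'E'
import cv2,numpy as np
s=cv2.imread("pics/m0.png")
def c(x,y,w=60,h=75,k=4): return cv2.resize(s[y:y+h,x:x+w],None,fx=k,fy=k,interpolation=cv2.INTER_CUBIC)
cv2.imwrite("pics/m1.png",np.hstack([c(190,165),c(283,205),c(378,215)]))
E
```

```text
mid 236 [166 146 135 133 133 135 136 135 134 134 139 103  37  24  23  25  94 131
 142 174 176 174 130 131 134 134 134 132]
mid_perched 232 [129 131 129 129 126 127 128 126 126 112  97 111 106  59  25  25  26  28
  23  24  91 126 140 168 171 168 127 127]
left 190 [146 135 140 150 139 134 137 142 156 138  45  18  20  78 137 161 171 138
 138 139 138 139 138 139 136 138 137 137]
right 250 [109 112 113 114 111  95  41  23  18  26  69 125 129 162 173 173 149 120
 118 117 120 121 121 120 122 121 123 123]
left [ 508.20744405 -264.32220638   62.        ] [[222.41835809 200.69833805]] [np.float64(2.35), np.float64(2.68)]
right [536.41585285 216.94351872  62.        ] [[405.15127331 248.38683347]] [np.float64(3.4), np.float64(3.77)]
```

View pics/m1.png

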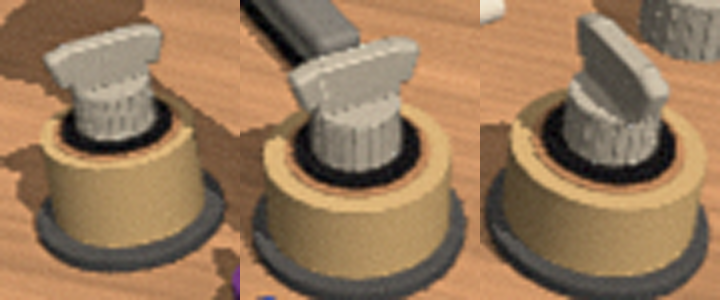

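```bash
python3 -c "
from cell import ctrl;print(ctrl.finish_job());s=ctrl.read_state();print(s['clock'],s['force'])"
```

```text
the job is handed in; nothing more can be done
None
the job is handed in; nothing more can be done
```

The middle stand's perched nut is run down on its hub and released, and the job is handed in. The clock was at about 20 s, with the arm clear overhead.

- **Backward:** I turned the nut back about 36° and eased the grip, but it did not drop. I regripped, turned another 10°, and it then lowered about 11 mm into the thread with almost no resistance.
- **Forward:** I turned it about 74° clockwise, following it down, then let go and rose straight up.

**Last checks:**
- The final camera pictures show no brass under the collar.
- Compared with the two seated neighbours, the remaining gap measured 0.3 ± 0.4 mm, which is effectively seated.
- On the final 2° the upward force rose from 3.9 to 5.8 N instead of falling, which suggests the hub was taking the load.

**Uncertain:**
- I never saw the stand's x axis and inferred it from where the nut did and did not drop. That puts the nut about 53° clockwise, inside the 45–55° home range but near its upper end. The gap measurement suggests about 47°.
- I saw no clear rise in torque at the end; the readings stayed within noise, and I did not push on to the binding point to confirm.

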